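Turn a gel spacer plate over with a plate lifter

ROBOT

A 7-joint arm with a two-finger parallel gripper is mounted at the origin on the work surface. World frame = base frame: x ahead of the robot, y to its left, z up, the work surface at z = 0. Lengths are in m, angles in rad, forces in N, time in s.
With the tool pointing down it reaches from about 0.35 to 0.9 m from the base axis. Payload 8.1 kg.
Tool frame: the origin (TCP) lies at the very end of the fingers, on their centre line; the grasp point (between the pads) lies 19 mm behind it (arm.tcp_to_grasp is the distance from the TCP to the grasp point, in m); z points along the fingers, y is the line along which they close (so a half turn about z gives the same grasp; the last joint's range is limited). The gripper opens to 92 mm and grips with 3 to 60 N. Pads are 19 mm wide; open, the fingers measure 130 mm over their backs; the gripper's body (75 mm by 190 mm) begins 47 mm behind the grasp point.
Start: joints at [-1.231, 0.434, 0.025, 1.573, -0.012, 1.134, -0.075], TCP at [0.268, 0.565, 0.227] pointing down, gripper open.
Joint ranges: [-2.62, 2.62], [-0.44, 2.09], [-1.27, 1.32], [0.08, 2.57], [-1.32, 4.46], [0.12, 2], [-2.74, 2.74]. Speed limits (rad/s): [2.22, 2.22, 3.01, 3.01, 3.14, 3.14, 3.14].

INTERFACE

Orientations are given as a rotation vector (axis times angle).
In Python, from cell import arm gives the robot as it stands.
- The arm moves only by the shell command python3 nudge.py 'ROWS' [FORCE]. ROWS is a JSON list of rows, 1 to 10 of them, each an object with the fields tx, ty, tz (the shift in m), twist (a turn about the tool's z in rad), jaw (the opening from 0.0 (shut) to 1.0 (fully open)); a field left out counts as zero (the opening has to be given); each row shifts and turns the commanded pose from where the row before left it, along the tool's axes as they then stand; what a row does not reach is not made up. A row lasts 1/10 s, in which the tool goes at most 0.05 m and 0.15 rad, less where a joint would pass 70% of its speed; a pose out of reach is approached as far as the arm can. The fingers move at their own pace and stop on an object; FORCE is the grip in N (left out, the last holds). Time passes only in rows, so rows that do not move let the fingers close. It prints the time, the measured TCP pose, the force, the opening and the grip force at its end. Input that does not fit is refused with a message, and nothing moves.
- arm.observe(): the state, without advancing time (a new reading comes with each control period).
- arm.get_image(name): name is "scene" or "top" or "wrist"; returns a dict with "image" (400x640x3 uint8, blue, green, red), "fx", "fy", "cx", "cy" (pixels), "cam_to_world" (4x4, takes a point from camera to world coordinates); the wrist camera has in their place "mount" (4x4, takes a point from camera to tool coordinates, whose origin is the TCP and whose axes are the flange's). Camera axes: x right, y down, z forward; pixel columns grow to the right and rows downward; lengths in m; the calibration is good to about 2 mm. A picture is of the moment at which its call begins: read the wrist's pose just before it. There is no depth.
- arm.sign_off(): hands the job in; it is judged then, once.
The state is a dict: "clock": time; "joints": joint angles; "dq": joint speeds; "joint_efforts": joint torques, N m; "position": TCP position; "ee_rot": TCP orientation; "force": force on the tool from outside, world axes, zero at the start; "ft_torque": the same for the moment, N m; "width": opening from 0.0 (shut) to 1.0 (fully open); "gripper_force": force on a finger pad.
Only numpy, scipy, OpenCV 4.12 (cv2) and the standard library are available. Lean on these libraries where they do the work, as an engineer would, in place of code of your own. Each camera call takes 0.05 s, during which the arm holds its last target. There are 200 camera calls.

TASK

The white ceramic gel plate lies on the black mat with its two spacer strips underneath; turn it over so that the strips face up, ready for assembly. Slide the lifter's blade under the plate's free end, between the strips, raise that end with the lifter (no fingers on the plate yet) until the plate stands leaning against the metal tube block, and lay the lifter down flat. Then take the leaning plate by its upper edge, lift it clear and lay it flat on the mat, strips up, touching neither block nor lifter; never let it drop or fall over, and leave the things round about where they are.

Things in the scene. Friction and masses are not known exactly. Their poses are not given: they have to be found in the camera images.
- mat: Black rubber bench mat, 300 (its x) x 660 (its y) x 3 mm thick, flat and fixed; everything of the job lies on it. Origin: centre of its underside, on the bench; its top is 3 mm higher. Its x axis points away from the robot, y to the robot's left.
- block: Heavy aluminium tube block, fixed on the mat: body 90 (its x) x 160 (y) mm, top 62 mm above the mat, on an 8 mm thick black foot plate that projects 14 mm in front (to 59 mm from the origin). Capped tubes in its rear row reach 80 mm above the mat. Origin: centre of its underside, at the mat's top. Its -x side is the front, facing the gel plate.
- plate: White ceramic plate, 140 (x) x 120 (y) x 6 mm, 0.3 kg, with two grey spacer strips 12 mm wide and 3 mm thick bonded along the long sides of one face. Starts strips down: between them a gap 96 mm wide, 3 mm high, is open at both ends. Origin: centre of the strips' outer face (9 mm above the mat once turned over). z: from strips to bare face. x: towards the block, 2 to 14 mm from its foot.
- plate_free_edge (a point): Middle of the plate's free (-x) end, halfway through its 6 mm ceramic; 6 mm above the mat at the start. When the plate stands on its other end, strips away from the block, and leans back 15 to 30 degrees on the block's front top edge, this is the middle of its upper edge, 120 to 137 mm above the mat.
- lifter: Plate lifter, 0.14 kg: steel blade 110 x 60 x 1.5 mm, 30 to 140 mm ahead (+x) of the origin; a 22 mm wide crank at 30 mm; level wooden handle 22 mm wide, 18 mm high, from 57 mm behind to 33 mm ahead, its centre line 37 mm above the blade's underside. Origin: in the plane of that underside, below the grip point. Lies blade down, z up, and stays so when let go (centre of mass near x = 50 mm).
- lifter_nose (a point): Middle of the blade's front edge, at its underside, 140 mm ahead of the lifter's origin.
- notched_plate: A second white ceramic plate, 140 x 120 x 6 mm, with a notch in one end and no strips, lying on the bench to the left of the mat. Not needed; leave it. Origin: centre of its underside.
- bottle: Amber bottle, 64 mm across, 150 mm tall, standing at the mat's far side. Leave it. Origin: centre of its underside.
- beaker: Clear plastic beaker, 72 mm across, 90 mm tall, standing at the mat's far side. Leave it. Origin: centre of its underside.

How it is judged:
On the way, in this order (a step that is already met when the one before it is completed fails the run):
1. the plate's free end is raised on the lifter, its nose between the strips (plate tilted 30 to 80 degrees), no finger on the plate (angle between plate's own z axis and vertical between 0.52 and 1.4 rad and contact force between lifter and plate above 0.2 N and contact force between the fingers and plate below 0.2 N and height (world z) of plate_free_edge above 0.05 m and y of lifter_nose in the frame of plate between -0.05 and 0.05 m), for 0.1 s.
2. the plate stands leaning against the block and the lifter lies flat on the mat, let go (angle between plate's own z axis and vertical between 1.6 and 2.2 rad and contact force between plate and block above 0.03 N and contact force between the fingers and plate below 0.2 N and contact force between lifter and plate below 0.1 N and contact force between the fingers and lifter below 0.1 N and angle between lifter's own z axis and vertical below 0.15 rad and height (world z) of lifter below 0.015 m), for 0.2 s.
3. the plate is held by the fingers at its upper edge and lifted clear of block and mat (contact force between the fingers and plate above 1 N and distance between the grasp point and plate_free_edge below 0.075 m and contact force between plate and block below 0.05 N and contact force between plate and mat below 0.05 N), for 0.1 s.
At the end, for the whole second after the job is handed in: The plate lies at rest flat on the mat (within 5 degrees), strips up, its centre at least 30 mm inside the mat's edges, not touching the block or the lifter; the lifter lies flat, blade down (angle between plate's own z axis and vertical above 3.05 rad and height (world z) of plate between 0.009 and 0.016 m and x of plate in the frame of mat between -0.12 and 0.12 m and y of plate in the frame of mat between -0.3 and 0.3 m and contact force between plate and block below 0.05 N and contact force between lifter and plate below 0.05 N and linear speed of plate below 0.02 m/s and angular speed of plate below 0.1 rad/s and angle between lifter's own z axis and vertical below 0.15 rad and height (world z) of lifter below 0.015 m).
It fails at once if the fingers take the plate before it has been stood up with the lifter (tilt under 70 degrees) (angle between plate's own z axis and vertical below 1.2 rad and contact force between the fingers and plate above 1 N).
It fails at once if the plate falls over (turns faster than 8 rad/s, as when its raised edge drops more than about 40 mm) (angular speed of plate above 8 rad/s).
It fails at once if the plate is dropped or thrown (faster than 1 m/s, a fall of about 50 mm) (linear speed of plate above 1 m/s).
It fails at once if a thing standing by is shifted more than 30 mm or tipped (distance of any of notched_plate, bottle, beaker from where it was at the start of the episode above 0.03 m or angle between any of bottle, beaker's own z axis and vertical above 0.3 rad).
It also fails if it takes over 72 s, if anything falls off the work surface, if the arm or the gripper's body presses on something with over 40 N, if the wrist force passes 120 N, or if a joint passes its speed limit or range.

## Working session

There is one attempt and no reset: what is moved stays moved. The work goes in short steps, Python scripts to look and compute and a shell command to move; the robot and the scene stay as the last step left them, time stands still between calls to the robot, and variables do not carry over. Pictures are saved under pics/ and viewed, at most 10 in all, crops included, and the job is handed in when it is done.

```bash
ls; mkdir -p pics
python3 - <<'E'
from cell import arm
import cv2,numpy as np
o=arm.observe();print(o)
for n in("scene","top"):
    d=arm.get_image(n);cv2.imwrite(f"pics/{n}0.png",d["image"]);print(n,d["fx"],d["fy"],d["cx"],d["cy"],np.round(d["cam_to_world"],4).tolist())
E
```

```text
cell.py
nudge.py
pics
{'clock': 0.0, 'joints': array([-1.23060445,  0.43526094,  0.02499737,  1.57408617, -0.01159676,
        1.13402475, -0.07508964]), 'dq': array([-0.00120573,  0.00028211, -0.00034178,  0.00070701,  0.00028747,
        0.00080038,  0.0003818 ]), 'joint_efforts': array([-3.73421528e-06, -6.67860532e+01,  9.85428281e-01, -3.14449847e+01,
       -6.04073494e-02,  4.30271379e-02,  1.64931871e-04]), 'position': array([0.26763424, 0.56422537, 0.22592592]), 'ee_rot': array([-6.89946373e-01, -3.06468897e+00,  2.54759502e-03]), 'force': array([-0.53697547,  1.11546746,  0.23260053]), 'ft_torque': array([ 0.0338452 , -0.0136683 ,  0.03509375]), 'gripper_force': 0.0, 'width': 1.000356812513517}
scene 369.8925019742236 369.8925019742236 320.6211350214788 198.84361505756414 [[-0.4823, 0.7067, -0.5178, 1.1356], [0.876, 0.3866, -0.2883, 0.3986], [-0.0036, -0.5926, -0.8055, 0.8241], [0.0, 0.0, 0.0, 1.0]]
top 421.8630943331057 421.8630943331057 314.84515768809683 193.111770125355 [[0.0199, -0.9911, 0.1313, 0.4779], [-0.9991, -0.0248, -0.0358, 0.1162], [0.0387, -0.1305, -0.9907, 0.9916], [0.0, 0.0, 0.0, 1.0]]
```
View pics/scene0.png

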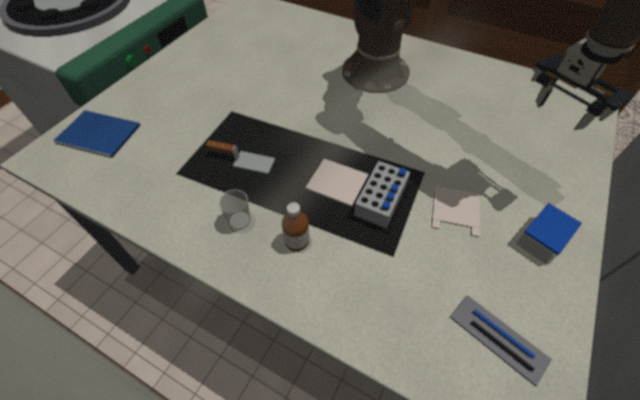

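View pics/top0.png

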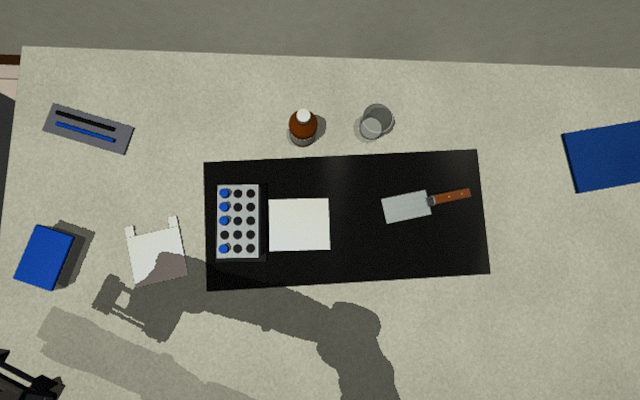

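Both views show the plate (white square, top view about 269–330, 198–250) right of the block, with the foot at column ~266. The lifter is further right: blade nose about (383, 210), handle end about (470, 192). The notched plate is left of the mat. The next script measures the positions.

Create h.py:
```python
from cell import arm
import cv2,numpy as np
from scipy.spatial.transform import Rotation as R
def ray(d,px,z):
    M=np.array(d["cam_to_world"]);p=np.atleast_2d(np.asarray(px,float))
    v=np.c_[(p[:,0]-d["cx"])/d["fx"],(p[:,1]-d["cy"])/d["fy"],np.ones(len(p))]@M[:3,:3].T
    return M[:3,3]+v*((z-M[2,3])/v[:,2])[:,None]
def big(m,roi=None):
    if roi: 
        k=np.zeros_like(m);x0,y0,x1,y1=roi;k[y0:y1,x0:x1]=m[y0:y1,x0:x1];m=k
    c,_=cv2.findContours(m,cv2.RETR_EXTERNAL,cv2.CHAIN_APPROX_NONE);return max(c,key=cv2.contourArea)
def rect(d,c,z):
    w=(ray(d,c[:,0,:],z)[:,:2]*1000).astype(np.float32);return cv2.minAreaRect(w)
def tool():
    o=arm.observe();return np.array(o["position"]),R.from_rotvec(o["ee_rot"]).as_matrix(),o
```

Run:
```python
from h import *
d=arm.get_image("top");im=d["image"];g=im.min(2);hsv=cv2.cvtColor(im,cv2.COLOR_BGR2HSV)
plate=(g>150).astype(np.uint8)*255
c=big(plate,(267,185,345,262));print("plate",rect(d,c,.012),cv2.boundingRect(c))
m=(im.max(2)>80).astype(np.uint8)*255
c=big(m,(372,170,480,240));print("lifter",cv2.boundingRect(c))
wood=((hsv[...,2]>60)&(hsv[...,1]>110)).astype(np.uint8)*255
ch=big(wood,(415,170,480,240));print("wood",rect(d,ch,.049),cv2.boundingRect(ch))
bl=((g>90)&(hsv[...,1]<90)).astype(np.uint8)*255
cb=big(bl,(372,180,429,240));r=rect(d,cb,.0045);print("blade",r,cv2.boxPoints(r).tolist())
cB=big((im.max(2)>70).astype(np.uint8)*255,(209,178,265,265));r=rect(d,cB,.065);print("block",r,cv2.boxPoints(r).tolist())
mat=(im.max(2)<45).astype(np.uint8)*255
cm=big(mat,(195,140,500,300));r=rect(d,cm,.003);print("mat",r)
p,M,o=tool();print(np.round(M,3).tolist())
v=cv2.resize(im[140:300,190:510],None,fx=2.5,fy=2.5,interpolation=cv2.INTER_CUBIC)
for k in(c,ch,cb,cB): cv2.drawContours(v,[((k-[190,140])*2.5).astype(int)],-1,(0,0,255),1)
cv2.imwrite("pics/v1.png",v)
```

```text
plate ((534.1143188476562, 116.25798797607422), (118.31401062011719, 138.302978515625), 1.9526891708374023) (269, 199, 61, 52)
lifter (381, 190, 51, 34)
wood ((605.5037231445312, -232.37631225585938), (22.019168853759766, 84.35226440429688), 13.374452590942383) (434, 188, 38, 16)
blade ((583.0297241210938, -135.77235412597656), (60.61020278930664, 110.50212860107422), 13.212661743164062) [[540.8983154296875, -88.91059112548828], [566.1553955078125, -196.487548828125], [625.1611328125, -182.63412475585938], [599.904052734375, -75.05715942382812]]
block ((536.4420166015625, 251.18704223632812), (161.4402313232422, 90.5699462890625), 2.146108627319336) [[454.08270263671875, 293.4174499511719], [457.47430419921875, 202.91104125976562], [618.8013305664062, 208.95663452148438], [615.4097290039062, 299.4630432128906]]
mat ((553.1905517578125, 6.354705810546875), (298.8723449707031, 658.1159057617188), 4.461108684539795)
[[-0.904, 0.429, -0.0], [0.429, 0.904, -0.001], [-0.0, -0.001, -1.0]]
```

View pics/v1.png

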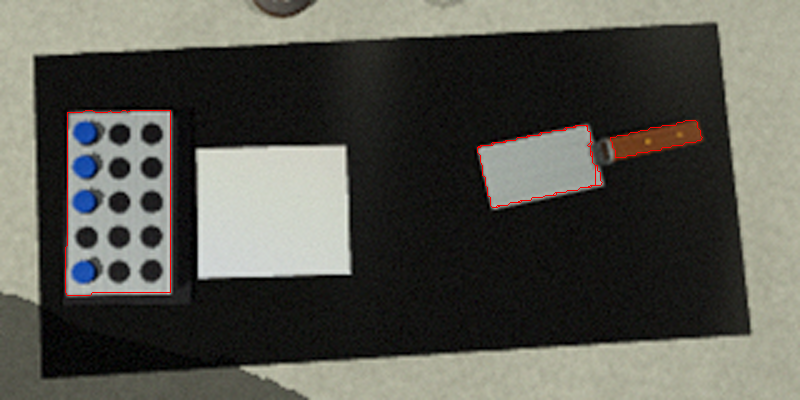

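Sizes check out: plate 138×118, blade 110×60, block 161×90. Lifter origin ≈ (0.603, -0.218) at yaw 103.3°, and the plate's x axis is at yaw 92°. I'll turn, then move over the handle.

```bash
python3 nudge.py '[{"twist": 0.149,"jaw": 1},{"twist": 0.149,"jaw": 1},{"twist": 0.149,"jaw": 1},{"twist": 0.149,"jaw": 1},{"twist": 0.149,"jaw": 1},{"twist": 0.15,"jaw": 1},{"tx": -0.04,"ty": 0.007,"jaw": 1},{"tx": -0.04,"ty": 0.007,"jaw": 1},{"tx": -0.04,"ty": 0.007,"jaw": 1},{"tx": -0.04,"ty": 0.007,"jaw": 1}]' 60
python3 nudge.py '[{"tx": -0.04,"ty": 0.007,"jaw": 1},{"tx": -0.04,"ty": 0.007,"jaw": 1},{"tx": -0.04,"ty": 0.007,"jaw": 1},{"tx": -0.04,"ty": 0.007,"jaw": 1},{"tx": -0.04,"ty": 0.007,"jaw": 1},{"tx": -0.04,"ty": 0.007,"jaw": 1},{"tx": -0.04,"ty": 0.007,"jaw": 1},{"tx": -0.04,"ty": 0.007,"jaw": 1},{"tx": -0.04,"ty": 0.007,"jaw": 1},{"tx": -0.04,"ty": 0.007,"jaw": 1}]'
python3 nudge.py '[{"tx": -0.04,"ty": 0.007,"jaw": 1},{"tx": -0.04,"ty": 0.007,"jaw": 1},{"tx": -0.04,"ty": 0.007,"jaw": 1},{"tx": -0.04,"ty": 0.007,"jaw": 1},{"tx": -0.04,"ty": 0.007,"jaw": 1},{"jaw": 1},{"jaw": 1}]'
cat >> h.py <<'E'
def go(x,y,z,yaw_x=None):
    "delta to world target in tool axes; yaw_x = wanted world angle (deg) of tool x"
    p,M,o=tool();t=0 if yaw_x is None else np.radians(np.degrees(np.arctan2(M[1,0],M[0,0]))-yaw_x)
    M2=M@R.from_euler('z',t).as_matrix()
    print("t",o["clock"],"pos",p.round(4),"down",M[2,2].round(4),"turn",round(t,4),"then d",(M2.T@(np.array([x,y,z])-p)).round(4),"F",np.round(o["force"],1),"w",round(o["width"]*92,1))
E
python3 -c "
from h import *
go(.6008,-.2107,.120,103.3);print(arm.observe()['joints'].round(2))"
```

```text
clock: 1.15
position: [0.3323, 0.4139, 0.2265]
ee_rot: [1.948, 2.465, -0.001]
force: [1.1, -0.8, 0.7]
width: 1.003
gripper_force: 0.0
clock: 2.15
position: [0.4927, 0.0409, 0.2268]
ee_rot: [-1.948, -2.465, -0.0]
force: [0.4, -0.5, -1.3]
width: 1.001
gripper_force: 0.0
clock: 2.85
position: [0.5723, -0.145, 0.2262]
ee_rot: [-1.951, -2.462, 0.001]
force: [-0.5, -0.2, 0.1]
width: 0.997
gripper_force: 0.0
t 2.85 pos [ 0.5723 -0.145   0.2262] down -1.0 turn -0.0015 then d [-0.0705  0.0127  0.1062] F [-0.5 -0.2  0.1] w 91.7
[-0.24  0.41  0.56  1.69 -0.24  1.11  0.62]
```

```bash
python3 nudge.py '[{"tx": -0.0353,"ty": 0.0064,"tz": 0.03,"jaw": 1},{"tx": -0.0353,"ty": 0.0064,"tz": 0.03,"jaw": 1},{"tz": 0.035,"jaw": 1},{"tz": 0.035,"jaw": 1},{"tz": 0.035,"jaw": 1},{"tz": 0.025,"jaw": 1},{"tz": 0.015,"jaw": 1},{"jaw": 1}]' 60
python3 -c "
from h import *
go(.6008,-.2107,.021,103.3)
d=arm.get_image('top');cv2.imwrite('pics/t2.png',cv2.resize(d['image'][120:280,340:520],None,fx=3,fy=3))"
```

```text
clock: 3.65
position: [0.6003, -0.2077, 0.02]
ee_rot: [-1.944, -2.463, 0.001]
force: [0.4, -0.2, 0.3]
width: 1.001
gripper_force: 0.0
t 3.65 pos [ 0.6003 -0.2077  0.02  ] down -1.0 turn 0.0024 then d [-0.003  -0.0002 -0.001 ] F [ 0.4 -0.2  0.3] w 92.1
```

View pics/t2.png

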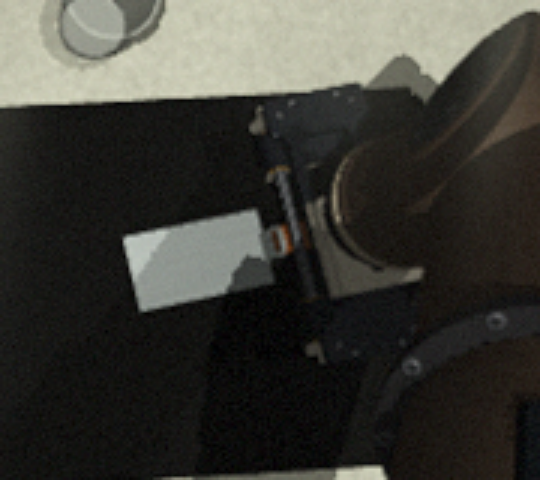

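```bash
python3 nudge.py '[{"jaw": 0},{"jaw": 0},{"jaw": 0},{"jaw": 0},{"jaw": 0},{"jaw": 0}]' 60
python3 -c "
from h import *
u=np.array([-np.sin(np.radians(1.95)),np.cos(np.radians(1.95))])
# grasp point = lifter origin + 11 -> nose 129 ahead of tcp; put nose 25 mm short of the free edge
c=np.array([.5341,.1163]); t=c-u*(.070+.025+.129); print(t); go(t[0],t[1],.021,91.95)"
```

```text
clock: 4.3
position: [0.6014, -0.2098, 0.0218]
ee_rot: [1.948, 2.464, 0.0]
force: [0.0, -0.6, -0.2]
width: 0.526
gripper_force: 0.0
[ 0.54172213 -0.10757028]
t 4.3 pos [ 0.6014 -0.2098  0.0218] down -1.0 turn 0.1988 then d [ 0.1042 -0.0562  0.0008] F [ 0.  -0.6 -0.2] w 48.4
```

```bash
python3 nudge.py '[{"jaw": 0},{"jaw": 0},{"jaw": 0},{"jaw": 0},{"jaw": 0},{"jaw": 0},{"jaw": 0},{"jaw": 0}]' 60
python3 -c "
from h import *
go(.5417,-.1076,.021,91.95)
go(.5417,-.1076,.021,91.95)"
```

```text
clock: 5.1
position: [0.6014, -0.2098, 0.0217]
ee_rot: [-1.948, -2.464, 0.0]
force: [-0.5, 0.5, -1.7]
width: 0.234
gripper_force: 60.0
t 5.1 pos [ 0.6014 -0.2098  0.0217] down -1.0 turn 0.1989 then d [ 0.1042 -0.0562  0.0007] F [-0.5  0.5 -1.7] w 21.5
t 5.1 pos [ 0.6014 -0.2098  0.0217] down -1.0 turn 0.1989 then d [ 0.1042 -0.0562  0.0007] F [-0.5  0.5 -1.7] w 21.5
```

```bash
python3 nudge.py '[{"tz": -0.01,"jaw": 0},{"tz": -0.01,"jaw": 0},{"twist": 0.1,"jaw": 0},{"twist": 0.099,"jaw": 0},{"tx": 0.025,"ty": -0.014,"jaw": 0},{"tx": 0.026,"ty": -0.014,"jaw": 0},{"tx": 0.026,"ty": -0.014,"jaw": 0},{"tx": 0.025,"ty": -0.014,"jaw": 0},{"jaw": 0},{"jaw": 0}]' 60
python3 - <<'E'
from h import *
go(.5417,-.1076,.0417,91.95)
d=arm.get_image("top");im=d["image"];g=im.min(2)
c=big((g>150).astype(np.uint8)*255,(267,185,332,262));print("plate",rect(d,c,.012))
cv2.imwrite('pics/t3.png',cv2.resize(im[150:290,250:450],None,fx=4,fy=4))
d=arm.get_image("scene");cv2.imwrite('pics/s3.png',cv2.resize(d["image"][100:240,220:430],None,fx=3.8,fy=3.8))
E
```

```text
clock: 6.1
position: [0.5425, -0.1093, 0.0427]
ee_rot: [2.181, 2.26, 0.002]
force: [0.2, -0.7, -1.4]
width: 0.233
gripper_force: 60.0
t 6.1 pos [ 0.5425 -0.1093  0.0427] down -1.0 turn 0.0011 then d [ 0.0017 -0.0008  0.001 ] F [ 0.2 -0.7 -1.4] w 21.4
plate ((534.3960571289062, 116.82554626464844), (118.97624969482422, 138.62220764160156), 2.660172939300537)
```

View pics/t3.png

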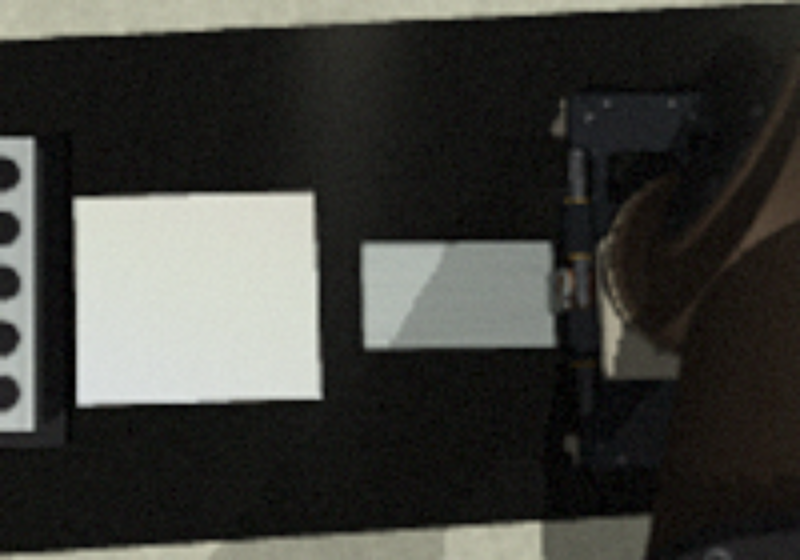

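```bash
python3 nudge.py '[{"tz": 0.006,"jaw": 0},{"tz": 0.006,"jaw": 0},{"tz": 0.006,"jaw": 0},{"jaw": 0}]' 
python3 nudge.py '[{"tz": 0.001,"jaw": 0},{"jaw": 0},{"jaw": 0}]' 
python3 nudge.py '[{"tz": 0.001,"jaw": 0},{"jaw": 0},{"jaw": 0}]' 
python3 nudge.py '[{"tz": 0.001,"jaw": 0},{"jaw": 0},{"jaw": 0}]'
```

```text
clock: 6.6
position: [0.5413, -0.1099, 0.0225]
ee_rot: [-2.183, -2.257, 0.002]
force: [-0.0, 0.6, -1.6]
width: 0.235
gripper_force: 60.0
clock: 6.9
position: [0.5421, -0.1098, 0.0229]
ee_rot: [2.183, 2.259, 0.0]
force: [-0.2, 0.4, -0.9]
width: 0.234
gripper_force: 60.0
clock: 7.2
position: [0.5421, -0.1097, 0.0218]
ee_rot: [2.183, 2.259, 0.0]
force: [0.1, -0.3, -0.2]
width: 0.234
gripper_force: 60.0
clock: 7.5
position: [0.5421, -0.11, 0.0214]
ee_rot: [2.184, 2.258, 0.001]
force: [-1.4, 0.1, 8.5]
width: 0.239
gripper_force: 60.0
```

```bash
python3 nudge.py '[{"tz": -0.0007,"jaw": 0},{"tx": 0.007,"jaw": 0},{"tx": 0.007,"jaw": 0},{"tx": 0.007,"jaw": 0},{"tx": 0.007,"jaw": 0},{"tx": 0.007,"jaw": 0}]'
python3 -c "
from h import *
d=arm.get_image('scene');cv2.imwrite('pics/s4.png',cv2.resize(d['image'][120:240,220:420],None,fx=4,fy=4))"
```

```text
clock: 8.1
position: [0.541, -0.0744, 0.0216]
ee_rot: [2.183, 2.258, 0.0]
force: [-0.3, -4.4, 4.5]
width: 0.237
gripper_force: 60.0
```

View pics/s4.png

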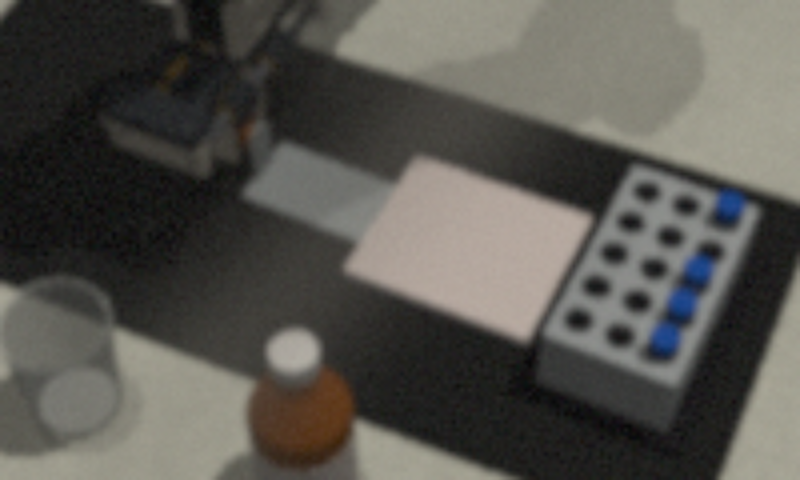

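The blade meets the plate's free end at about (380, 220) in the crop, with friction from the mat. I'll ease up slightly and go on in.

```bash
python3 nudge.py '[{"tz": -0.0005,"jaw": 0},{"jaw": 0}]'; python3 nudge.py '[{"tx": 0.008,"jaw": 0},{"tx": 0.008,"jaw": 0},{"tx": 0.008,"jaw": 0},{"jaw": 0}]'
python3 - <<'E'
from h import *
d=arm.get_image("top");im=d["image"];g=im.min(2)
c=big((g>150).astype(np.uint8)*255,(267,185,335,262));print("plate",rect(d,c,.012))
x,y,w,h=cv2.boundingRect(c);cb=big((g[:, :]>80).astype(np.uint8)*255,(x+w+1,200,420,250));r=rect(d,cb,.0045);print("blade",r)
E
```

```text
clock: 8.35
position: [0.5404, -0.0737, 0.0216]
ee_rot: [-2.182, -2.259, 0.0]
force: [0.5, 1.2, -0.2]
width: 0.236
gripper_force: 60.0
clock: 8.75
position: [0.5399, -0.0487, 0.0217]
ee_rot: [-2.18, -2.261, -0.001]
force: [1.2, -0.2, -1.6]
width: 0.235
gripper_force: 60.0
plate ((534.4464111328125, 115.03285217285156), (118.76837158203125, 142.4476776123047), 2.7792983055114746)
blade ((536.4926147460938, 6.983173370361328), (58.64240264892578, 64.1450424194336), 1.202957034111023)
```

Inserted about 38 mm, and the plate hasn't moved. I'll raise along an arc about the far end.

```bash
python3 nudge.py '[{"tx": 0.001,"tz": -0.009,"jaw": 0},{"tx": 0.001,"tz": -0.009,"jaw": 0},{"tx": 0.0015,"tz": -0.009,"jaw": 0},{"tx": 0.003,"tz": -0.0085,"jaw": 0},{"tx": 0.0035,"tz": -0.0085,"jaw": 0},{"tx": 0.004,"tz": -0.008,"jaw": 0},{"jaw": 0}]' 60
python3 - <<'E'
from h import *
go(.54,0,.0417,91.95)
d=arm.get_image("top");cv2.imwrite('pics/a.png',d["image"][150:290,200:440])
e=arm.get_image("scene");a=cv2.resize(d["image"][150:290,200:440],None,fx=2.5,fy=2.5);b=cv2.resize(e["image"][100:240,200:440],None,fx=2.5,fy=2.5)
cv2.imwrite('pics/c5.png',cv2.vconcat([a,b])[:, :600][:, :].copy()[:700])
cv2.imwrite('pics/c5.png',cv2.resize(cv2.vconcat([a,b]),(514,600)))
E
```

```text
clock: 9.5
position: [0.5402, -0.036, 0.0751]
ee_rot: [2.182, 2.259, 0.002]
force: [-0.2, -0.9, -1.7]
width: 0.234
gripper_force: 60.0
t 9.5 pos [ 0.5402 -0.036   0.0751] down -1.0 turn 0.0009 then d [0.0359 0.001  0.0334] F [-0.2 -0.9 -1.7] w 21.5
```

View pics/c5.png

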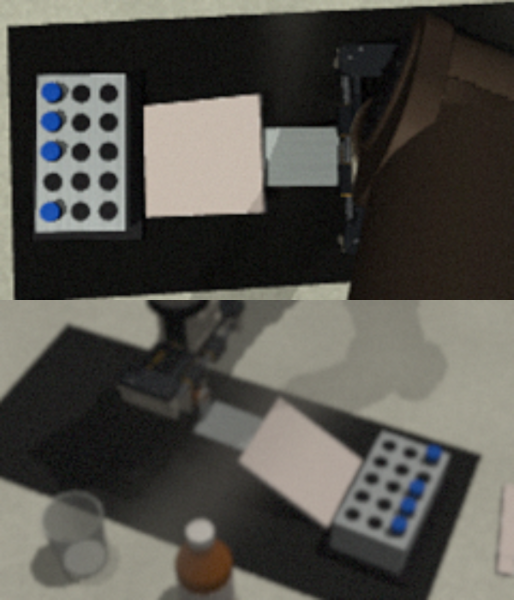

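The plate's free end is raised on the blade to about 30°. I'll carry on along the arc.

```bash
python3 nudge.py '[{"tx": 0.005,"tz": -0.0075,"jaw": 0},{"tx": 0.0055,"tz": -0.007,"jaw": 0},{"tx": 0.006,"tz": -0.007,"jaw": 0},{"tx": 0.0065,"tz": -0.006,"jaw": 0},{"tx": 0.007,"tz": -0.0055,"jaw": 0},{"tx": 0.008,"tz": -0.005,"jaw": 0},{"jaw": 0}]' 60
python3 nudge.py '[{"tx": 0.005,"tz": -0.0025,"jaw": 0},{"tx": 0.0055,"tz": -0.0025,"jaw": 0},{"tx": 0.006,"tz": -0.0025,"jaw": 0},{"tx": 0.006,"tz": -0.002,"jaw": 0},{"jaw": 0}]' 60
python3 - <<'E'
from h import *
go(.54,0,.0417,91.95)
e=arm.get_image("scene");cv2.imwrite('pics/c6.png',cv2.resize(e["image"][100:240,220:400],None,fx=4,fy=4))
E
```

```text
clock: 10.3
position: [0.5388, 0.003, 0.1126]
ee_rot: [2.181, 2.261, 0.002]
force: [0.6, -0.6, -1.0]
width: 0.229
gripper_force: 60.0
clock: 10.8
position: [0.5375, 0.0251, 0.1216]
ee_rot: [-2.181, -2.26, -0.001]
force: [-0.2, -0.6, -1.3]
width: 0.237
gripper_force: 60.0
t 10.8 pos [0.5375 0.0251 0.1216] down -1.0 turn 0.0014 then d [-0.0252  0.0016  0.0799] F [-0.2 -0.6 -1.3] w 21.8
```

View pics/c6.png

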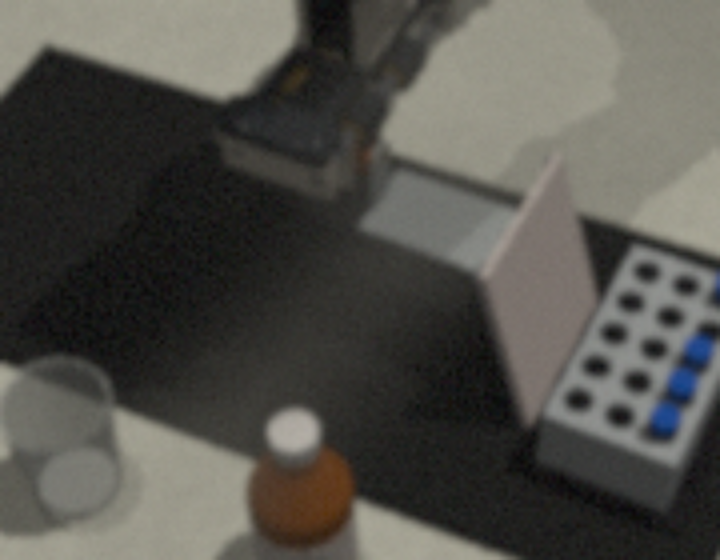

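Plate at about 70°, blade flat against it. I'll push on slowly past vertical.

```bash
python3 nudge.py '[{"tx": 0.005,"tz": -0.001,"jaw": 0},{"tx": 0.005,"tz": -0.001,"jaw": 0},{"tx": 0.005,"jaw": 0},{"tx": 0.005,"jaw": 0},{"tx": 0.005,"jaw": 0},{"tx": 0.005,"jaw": 0},{"tx": 0.004,"jaw": 0},{"tx": 0.004,"jaw": 0},{"tx": 0.004,"jaw": 0}]' 60
python3 nudge.py '[{"tx": 0.004,"jaw": 0},{"tx": 0.004,"jaw": 0},{"tx": 0.004,"jaw": 0},{"tx": 0.004,"jaw": 0},{"jaw": 0}]' 60
python3 - <<'E'
from h import *
e=arm.get_image("scene");a=cv2.resize(e["image"][100:240,220:400],None,fx=3.3,fy=3.3);cv2.imwrite('pics/c7.png',a)
E
```

```text
clock: 11.75
position: [0.536, 0.066, 0.1234]
ee_rot: [-2.184, -2.259, -0.0]
force: [-0.2, 0.0, -0.9]
width: 0.235
gripper_force: 60.0
clock: 12.25
position: [0.5355, 0.0823, 0.1234]
ee_rot: [-2.182, -2.26, -0.0]
force: [-0.1, -0.4, -1.1]
width: 0.232
gripper_force: 60.0
```

View pics/c7.png

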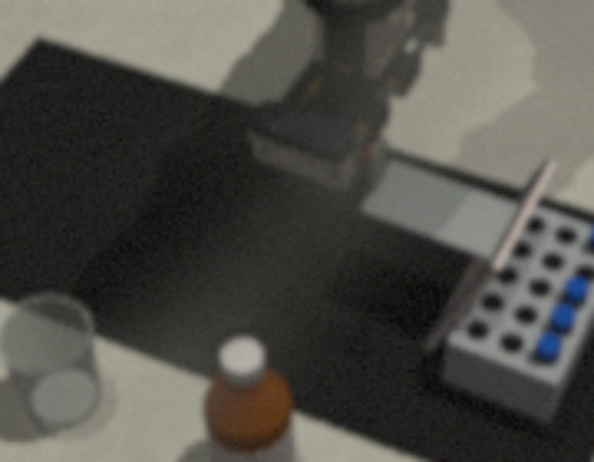

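The plate leans back on the block and the blade is still forward. I'll retract and lay the lifter well back.

```bash
python3 nudge.py '[{"tx": -0.01,"jaw": 0},{"tx": -0.01,"jaw": 0},{"tx": -0.02,"jaw": 0},{"tx": -0.03,"jaw": 0},{"tx": -0.03,"jaw": 0},{"tx": -0.03,"jaw": 0},{"tx": -0.03,"jaw": 0},{"tx": -0.03,"jaw": 0},{"tx": -0.03,"jaw": 0},{"tx": -0.03,"jaw": 0}]' 60
python3 nudge.py '[{"tx": -0.03,"jaw": 0},{"tz": 0.02,"jaw": 0},{"tz": 0.02,"jaw": 0},{"tz": 0.02,"jaw": 0},{"tz": 0.02,"jaw": 0},{"tz": 0.015,"jaw": 0},{"jaw": 0},{"tz": 0.003,"jaw": 0},{"jaw": 0}]' 60
python3 - <<'E'
from h import *
go(.54,-.2,.0217,91.95)
d=arm.get_image("top");im=d["image"];hsv=cv2.cvtColor(im,cv2.COLOR_BGR2HSV);cv2.imwrite('pics/t8.png',im)
E
```

```text
clock: 13.3
position: [0.5433, -0.1709, 0.1236]
ee_rot: [2.185, 2.257, -0.0]
force: [0.4, -0.2, -0.7]
width: 0.233
gripper_force: 60.0
clock: 14.2
position: [0.5453, -0.1986, 0.026]
ee_rot: [2.183, 2.258, 0.001]
force: [-0.1, -0.7, -1.0]
width: 0.234
gripper_force: 60.0
t 14.2 pos [ 0.5453 -0.1986  0.026 ] down -1.0 turn -0.0004 then d [-0.0012 -0.0054  0.0043] F [-0.1 -0.7 -1. ] w 21.5
```

```bash
python3 nudge.py '[{"tz": 0.002,"jaw": 0},{"jaw": 0},{"tz": 0.0015,"jaw": 0},{"jaw": 0},{"tz": 0.0005,"jaw": 0},{"jaw": 0}]' 60
python3 nudge.py '[{"tz": 0.0005,"jaw": 0},{"jaw": 0},{"jaw": 0}]' 60
```

```text
clock: 14.85
position: [0.545, -0.1982, 0.0216]
ee_rot: [2.184, 2.259, 0.0]
force: [-1.3, 0.3, 2.4]
width: 0.236
gripper_force: 60.0
clock: 15.15
position: [0.545, -0.1984, 0.0215]
ee_rot: [2.184, 2.258, 0.001]
force: [-2.6, 1.0, 7.3]
width: 0.239
gripper_force: 60.0
```

```bash
python3 nudge.py '[{"jaw": 1},{"jaw": 1},{"jaw": 1},{"jaw": 1},{"jaw": 1},{"tz": -0.02,"jaw": 1},{"tz": -0.04,"jaw": 1},{"tz": -0.05,"jaw": 1},{"tz": -0.05,"jaw": 1},{"tz": -0.05,"jaw": 1}]' 10
python3 - <<'E'
from h import *
print(arm.observe()["joints"].round(2))
D={n:arm.get_image(n) for n in("top","scene")}
for n in D: cv2.imwrite(f"pics/{n}9.png",D[n]["image"])
t=D["top"]["image"][150:290,190:440];s=D["scene"]["image"][100:240,220:470]
cv2.imwrite("pics/c9.png",cv2.vconcat([cv2.resize(t,None,fx=2.13,fy=2.13),cv2.resize(s,None,fx=2.13,fy=2.13)]))
E
```

```text
clock: 16.15
position: [0.5445, -0.1982, 0.2329]
ee_rot: [-2.184, -2.258, 0.0]
force: [1.8, -0.5, 0.5]
width: 0.995
gripper_force: 0.0
[-0.23  0.4   0.69  1.72 -0.28  1.12  0.57]
```

View pics/c9.png

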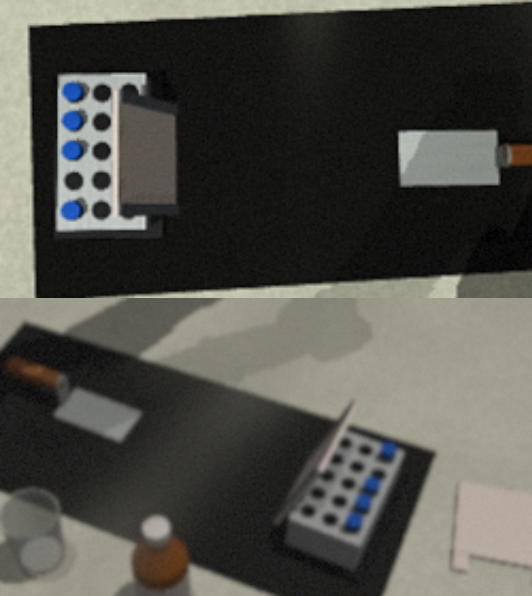

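The top crop shows the plate leaning on the block: upper edge is the light band at crop x≈113–120 (image col ≈243–246), base at crop x≈177 (col ≈273), strips facing away from the block. The lifter lies flat at crop x 399–532. Now the numbers.

Run:
```python
from h import *
from scipy.optimize import brentq
d=arm.get_image("top");im=d["image"].astype(int)
g=im[205:240].mean(0).mean(1);print([(c,int(g[c])) for c in range(236,282)])
u0=243.0+190*0;
def edge(c): return c,221
yb=None
def top(phi,cu): return ray(d,[(cu,221)],.003+.006*np.sin(phi)+.14*np.cos(phi))[0]
for cb in(272.5,273.5,274.5):
  for cu in(245.5,246.5):
    f=lambda p: top(p,cu)[1]-(ray(d,[(cb,221)],.003+.006*np.sin(p))[0][1]+.14*np.sin(p))
    p=brentq(f,0,1);print(cb,cu,np.degrees(p).round(1),top(p,cu).round(4),ray(d,[(cb,221)],.005)[0].round(4))
```

```text
[(236, 83), (237, 78), (238, 81), (239, 88), (240, 100), (241, 127), (242, 175), (243, 204), (244, 216), (245, 145), (246, 77), (247, 80), (248, 83), (249, 84), (250, 84), (251, 84), (252, 85), (253, 84), (254, 84), (255, 84), (256, 85), (257, 85), (258, 85), (259, 85), (260, 84), (261, 85), (262, 85), (263, 85), (264, 84), (265, 84), (266, 86), (267, 84), (268, 84), (269, 85), (270, 85), (271, 87), (272, 59), (273, 25), (274, 18), (275, 19), (276, 18), (277, 19), (278, 20), (279, 19), (280, 19), (281, 19)]
272.5 245.5 19.1 [0.5311 0.2239 0.1372] [0.5407 0.178  0.005 ]
272.5 246.5 18.2 [0.5311 0.2218 0.1378] [0.5407 0.178  0.005 ]
273.5 245.5 20.2 [0.5311 0.224  0.1365] [0.5407 0.1757 0.005 ]
273.5 246.5 19.3 [0.5311 0.2219 0.1371] [0.5407 0.1757 0.005 ]
274.5 245.5 21.3 [0.5312 0.2241 0.1356] [0.5408 0.1734 0.005 ]
274.5 246.5 20.3 [0.5312 0.222  0.1364] [0.5408 0.1734 0.005 ]
```

Lean ≈19°, upper edge at y≈.227, z≈.137 (134 mm above the mat, as it should be). I'll move over it and turn 90°.

```bash
python3 nudge.py '[{"tx": 0.04,"twist": -0.145,"jaw": 1},{"tx": 0.035,"ty": -0.005,"twist": -0.145,"jaw": 1},{"tx": 0.03,"ty": -0.01,"twist": -0.145,"jaw": 1},{"tx": 0.03,"ty": -0.015,"twist": -0.145,"jaw": 1},{"tx": 0.025,"ty": -0.02,"twist": -0.145,"jaw": 1},{"tx": 0.025,"ty": -0.025,"twist": -0.145,"jaw": 1},{"tx": 0.02,"ty": -0.03,"twist": -0.145,"jaw": 1},{"tx": 0.015,"ty": -0.03,"twist": -0.145,"jaw": 1},{"tx": 0.01,"ty": -0.03,"twist": -0.145,"jaw": 1},{"twist": -0.145,"jaw": 1}]' 10
python3 -c "
from h import *
go(.531,.2225,.21,182.3);print(arm.observe()['joints'].round(2))"
```

```text
clock: 17.3
position: [0.3342, -0.1254, 0.2299]
ee_rot: [-0.132, -3.136, -0.002]
force: [0.9, 0.7, -0.0]
width: 1.001
gripper_force: 0.0
t 17.3 pos [ 0.3342 -0.1254  0.2299] down -1.0 turn -0.1244 then d [-0.2106  0.3397  0.0198] F [ 0.9  0.7 -0. ] w 92.1
[-0.35 -0.06  0.55  2.18  0.03  1.01  1.66]
```

```bash
python3 nudge.py '[{"twist": -0.124,"jaw": 1},{"tx": -0.026,"ty": 0.042,"jaw": 1},{"tx": -0.026,"ty": 0.042,"jaw": 1},{"tx": -0.026,"ty": 0.042,"jaw": 1},{"tx": -0.026,"ty": 0.042,"jaw": 1},{"tx": -0.026,"ty": 0.042,"jaw": 1},{"tx": -0.026,"ty": 0.042,"jaw": 1},{"tx": -0.026,"ty": 0.042,"jaw": 1},{"tx": -0.026,"ty": 0.042,"jaw": 1},{"jaw": 1}]' 10
python3 -c "
from h import *
go(.531,.2225,.21,182.3);print(arm.observe()['joints'].round(2))"
```

```text
clock: 18.3
position: [0.5336, 0.2271, 0.2284]
ee_rot: [0.07, -3.139, -0.002]
force: [0.4, 0.0, -0.4]
width: 0.999
gripper_force: 0.0
t 18.3 pos [0.5336 0.2271 0.2284] down -1.0 turn -6.2785 then d [ 0.0028 -0.0045  0.0184] F [ 0.4  0.  -0.4] w 91.9
[-0.71  0.36  0.29  1.7  -0.12  1.1   1.24]
```

```bash
python3 nudge.py '[{"tx": 0.003,"ty": -0.0045,"tz": 0.03,"jaw": 1},{"tz": 0.03,"jaw": 1},{"tz": 0.025,"jaw": 1},{"tz": 0.015,"jaw": 1},{"tz": 0.008,"jaw": 1},{"jaw": 1}]' 8
python3 nudge.py '[{"jaw": 0.3},{"jaw": 0.3},{"jaw": 0.3},{"jaw": 0.3},{"jaw": 0.3},{"jaw": 0.3},{"jaw": 0.3},{"jaw": 0.3},{"jaw": 0.3},{"jaw": 0.3}]' 8
python3 - <<'E'
from h import *
go(.531,.2225,.12,182.3)
d=arm.get_image("top");cv2.imwrite("pics/t10.png",d["image"])
E
```

```text
clock: 18.9
position: [0.5293, 0.2147, 0.1214]
ee_rot: [0.058, -3.138, 0.002]
force: [-0.4, -0.3, 0.5]
width: 1.001
gripper_force: 0.0
clock: 19.9
position: [0.5304, 0.2155, 0.123]
ee_rot: [-0.058, 3.141, 0.0]
force: [-0.5, 0.5, 0.7]
width: 0.303
gripper_force: 0.3
t 19.9 pos [0.5304 0.2155 0.123 ] down -1.0 turn -6.2861 then d [-0.0008  0.0069  0.003 ] F [-0.5  0.5  0.7] w 27.9
```

```bash
python3 nudge.py '[{"ty": 0.005,"jaw": 0.3},{"jaw": 0},{"jaw": 0},{"jaw": 0},{"jaw": 0},{"jaw": 0},{"jaw": 0}]' 8
python3 -c "
from h import *
go(.531,.2225,.12,182.3)"
```

```text
clock: 20.65
position: [0.5303, 0.2202, 0.123]
ee_rot: [-0.058, 3.141, -0.0]
force: [-0.3, -1.0, 1.4]
width: 0.105
gripper_force: 7.7
t 20.65 pos [0.5303 0.2202 0.123 ] down -1.0 turn -6.2864 then d [-0.0008  0.0022  0.003 ] F [-0.3 -1.   1.4] w 9.7
```

```bash
python3 nudge.py '[{"ty": -0.006,"tz": -0.002,"jaw": 0},{"ty": -0.006,"tz": -0.002,"jaw": 0},{"ty": -0.006,"tz": -0.0015,"jaw": 0},{"ty": -0.006,"tz": -0.001,"jaw": 0},{"ty": -0.006,"tz": -0.001,"jaw": 0},{"ty": -0.006,"tz": -0.0005,"jaw": 0},{"ty": -0.005,"jaw": 0},{"jaw": 0}]' 8
python3 nudge.py '[{"jaw": 0},{"jaw": 0},{"jaw": 0}]' 25
```

```text
clock: 21.45
position: [0.5318, 0.1784, 0.1309]
ee_rot: [0.057, -3.141, 0.0]
force: [0.4, 0.2, -2.8]
width: 0.066
gripper_force: 8.0
clock: 21.75
position: [0.5317, 0.1798, 0.1309]
ee_rot: [0.059, -3.141, -0.0]
force: [0.7, -0.5, -1.8]
width: 0.064
gripper_force: 25.0
```

```bash
python3 nudge.py '[{"tz": -0.015,"jaw": 0},{"tz": -0.015,"jaw": 0},{"tz": -0.005,"jaw": 0},{"jaw": 0},{"ty": -0.02,"jaw": 0},{"ty": -0.03,"jaw": 0},{"ty": -0.03,"jaw": 0},{"ty": -0.03,"jaw": 0},{"ty": -0.03,"jaw": 0},{"ty": -0.03,"jaw": 0}]' 25
python3 nudge.py '[{"ty": -0.02,"jaw": 0},{"ty": -0.01,"jaw": 0},{"tz": 0.015,"jaw": 0},{"tz": 0.012,"jaw": 0},{"tz": 0.002,"jaw": 0},{"jaw": 0}]' 25
python3 - <<'E'
from h import *
go(.54,-.02,.131,182.3)
d=arm.get_image("top");im=d["image"];cv2.imwrite("pics/t11.png",im)
g=im.mean(2).astype(int);print(g[221,300:380].tolist())
E
```

```text
clock: 22.75
position: [0.5375, 0.0084, 0.1651]
ee_rot: [0.059, -3.14, 0.0]
force: [0.0, 0.5, -3.0]
width: 0.064
gripper_force: 25.0
clock: 23.35
position: [0.5386, -0.0197, 0.1362]
ee_rot: [0.06, -3.139, -0.0]
force: [-0.3, -0.0, -1.8]
width: 0.064
gripper_force: 25.0
t 23.35 pos [ 0.5386 -0.0197  0.1362] down -1.0 turn -6.285 then d [-0.0013 -0.0004  0.0052] F [-0.3 -0.  -1.8] w 5.9
[16, 17, 19, 24, 18, 13, 19, 8, 15, 15, 13, 14, 19, 17, 14, 8, 12, 15, 18, 11, 16, 16, 12, 36, 39, 40, 43, 44, 41, 40, 40, 35, 29, 31, 23, 31, 29, 30, 36, 22, 19, 13, 20, 17, 15, 9, 11, 5, 12, 12, 13, 18, 13, 16, 32, 17, 24, 26, 24, 32, 38, 65, 47, 37, 33, 26, 23, 20, 4, 5, 13, 16, 18, 28, 28, 33, 37, 25, 20, 21]
```

```bash
for i in 1; do python3 nudge.py '[{"tz": 0.002,"jaw": 0},{"jaw": 0}]'; python3 nudge.py '[{"tz": 0.0015,"jaw": 0},{"jaw": 0}]'; python3 nudge.py '[{"tz": 0.001,"jaw": 0},{"jaw": 0}]';  done | grep -E "pos|force"
```

```text
position: [0.5393, -0.0203, 0.1351]
force: [-0.9, -0.3, -2.3]
gripper_force: 25.0
position: [0.5392, -0.0204, 0.1334]
force: [-0.8, -1.4, -2.6]
gripper_force: 25.0
position: [0.5391, -0.0205, 0.1324]
force: [-0.2, -0.1, -2.3]
gripper_force: 25.0
```

```bash
for i in 1; do python3 nudge.py '[{"tz": 0.001,"jaw": 0},{"jaw": 0}]'; python3 nudge.py '[{"tz": 0.001,"jaw": 0},{"jaw": 0}]'; python3 nudge.py '[{"tz": 0.001,"jaw": 0},{"jaw": 0}]';  done | grep -E "pos|force"
```

```text
position: [0.5391, -0.0205, 0.1313]
force: [-0.7, -0.1, -2.6]
gripper_force: 25.0
position: [0.5391, -0.0205, 0.1303]
force: [-0.1, -0.7, -2.1]
gripper_force: 25.0
position: [0.5392, -0.0205, 0.1295]
force: [0.5, 0.3, -2.8]
gripper_force: 25.0
```

```bash
for i in 1; do python3 nudge.py '[{"tz": 0.001,"jaw": 0},{"jaw": 0}]'; python3 nudge.py '[{"tz": 0.001,"jaw": 0},{"jaw": 0}]'; python3 nudge.py '[{"tz": 0.001,"jaw": 0},{"jaw": 0}]';  done | grep -E "pos|force"
```

```text
position: [0.5393, -0.0206, 0.1294]
force: [-3.7, -0.6, 9.6]
gripper_force: 25.0
position: [0.5394, -0.0207, 0.1293]
force: [-7.7, 0.7, 22.0]
gripper_force: 25.0
position: [0.5397, -0.0209, 0.1292]
force: [-10.5, -0.8, 31.2]
gripper_force: 25.0
```

```bash
python3 nudge.py '[{"tz": -0.002,"jaw": 0},{"jaw": 0},{"ty": 0.0076,"jaw": 0},{"ty": 0.0076,"tz": 0.0005,"jaw": 0},{"ty": 0.0076,"tz": 0.001,"jaw": 0},{"ty": 0.0076,"tz": 0.0015,"jaw": 0},{"ty": 0.0076,"tz": 0.002,"jaw": 0},{"ty": 0.0076,"tz": 0.0025,"jaw": 0},{"jaw": 0}]' 3
python3 - <<'E'
from h import *
go(.54,.025,.1236,182.3)
d=arm.get_image("top");im=d["image"];cv2.imwrite("pics/t12.png",im)
d=arm.get_image("scene");cv2.imwrite("pics/s12.png",d["image"])
E
```

```text
clock: 26.1
position: [0.5374, 0.0268, 0.1205]
ee_rot: [0.061, -3.141, -0.001]
force: [1.7, 1.3, 2.2]
width: 0.116
gripper_force: 3.6
t 26.1 pos [0.5374 0.0268 0.1205] down -1.0 turn -6.2842 then d [-0.0025 -0.002  -0.0031] F [1.7 1.3 2.2] w 10.7
```

The plate pivots in the light grip as predicted (width 10.7 mm ≈ 20°). I'll continue the arc.

```bash
python3 nudge.py '[{"ty": 0.008,"tz": 0.002,"jaw": 0},{"ty": 0.008,"tz": 0.003,"jaw": 0},{"ty": 0.0077,"tz": 0.0037,"jaw": 0},{"ty": 0.0074,"tz": 0.0042,"jaw": 0},{"ty": 0.007,"tz": 0.0048,"jaw": 0},{"jaw": 0}]' 3
python3 -c "
from h import *
go(.54,.065,.1022,182.3)"
```

```text
clock: 26.8
position: [0.5354, 0.0646, 0.1023]
ee_rot: [0.061, -3.139, -0.0]
force: [0.8, 0.6, -0.1]
width: 0.152
gripper_force: 2.9
t 26.8 pos [0.5354 0.0646 0.1023] down -1.0 turn -6.2844 then d [-0.0046  0.0002  0.0001] F [ 0.8  0.6 -0.1] w 14.0
```

```bash
python3 nudge.py '[{"ty": 0.006,"tz": 0.005,"jaw": 0},{"ty": 0.005,"tz": 0.005,"jaw": 0},{"ty": 0.0045,"tz": 0.005,"jaw": 0},{"ty": 0.004,"tz": 0.005,"jaw": 0},{"ty": 0.0035,"tz": 0.005,"jaw": 0},{"jaw": 0}]' 8
python3 -c "
from h import *
go(.54,.0875,.0773,182.3)
d=arm.get_image('top');cv2.imwrite('pics/t13.png',d['image']);d=arm.get_image('scene');cv2.imwrite('pics/s13.png',d['image'])"
```

```text
clock: 27.4
position: [0.5352, 0.0877, 0.0777]
ee_rot: [-0.061, 3.141, 0.001]
force: [-0.4, 4.6, 3.6]
width: 0.168
gripper_force: 10.7
t 27.4 pos [0.5352 0.0877 0.0777] down -1.0 turn -6.2847 then d [-0.0047 -0.0004  0.0004] F [-0.4  4.6  3.6] w 15.4
```

```bash
python3 nudge.py '[{"ty": 0.002,"jaw": 0},{"ty": 0.003,"tz": 0.004,"jaw": 0},{"ty": 0.003,"tz": 0.004,"jaw": 0},{"ty": 0.002,"tz": 0.004,"jaw": 0},{"ty": 0.002,"tz": 0.004,"jaw": 0},{"ty": 0.001,"tz": 0.003,"jaw": 0},{"jaw": 0}]' 5
python3 -c "
from h import *
go(.54,.0978,.0582,182.3)"
```

```text
clock: 28.2
position: [0.5345, 0.0997, 0.0588]
ee_rot: [0.059, -3.141, -0.0]
force: [-0.3, 2.7, -0.2]
width: 0.178
gripper_force: 5.5
t 28.2 pos [0.5345 0.0997 0.0588] down -1.0 turn -6.2856 then d [-0.0054 -0.0021  0.0006] F [-0.3  2.7 -0.2] w 16.4
```

Run:
```python
from h import *
for n in("t13",0):
    d=arm.get_image("top");im=d["image"] if n==0 else cv2.imread(f"pics/{n}.png")
    for r in(200,212,221,232,244):
        g=im[r-2:r+3].mean(0).mean(1).astype(int);print(r,g[262:350:2].tolist())
print("cols of y",[(c,ray(d,[(c,221)],.005)[0].round(3).tolist()) for c in(330,336,342)])
```

```text
200 [11, 12, 12, 24, 23, 22, 22, 21, 18, 19, 42, 37, 41, 39, 41, 39, 41, 40, 38, 38, 44, 45, 45, 42, 40, 41, 40, 40, 37, 36, 36, 37, 36, 35, 36, 37, 37, 37, 37, 36, 38, 40, 39, 41]
212 [11, 6, 55, 49, 43, 40, 35, 32, 31, 25, 31, 46, 51, 50, 49, 49, 51, 50, 50, 23, 35, 35, 37, 37, 36, 38, 36, 38, 38, 37, 39, 37, 37, 35, 35, 36, 35, 34, 33, 34, 33, 31, 33, 31]
221 [17, 14, 43, 42, 42, 43, 30, 33, 33, 24, 21, 44, 58, 59, 58, 60, 58, 59, 48, 34, 35, 36, 37, 35, 36, 38, 35, 37, 36, 37, 37, 35, 37, 37, 34, 35, 35, 35, 32, 34, 36, 31, 32, 29]
232 [14, 9, 37, 43, 48, 57, 38, 33, 32, 30, 26, 36, 69, 72, 73, 50, 32, 34, 36, 36, 35, 35, 34, 36, 34, 37, 37, 37, 38, 37, 38, 38, 36, 37, 35, 35, 35, 34, 35, 35, 34, 36, 31, 31]
244 [16, 15, 6, 15, 18, 13, 13, 14, 14, 14, 17, 11, 53, 32, 30, 33, 35, 31, 34, 34, 35, 35, 35, 35, 35, 36, 38, 37, 38, 36, 38, 36, 37, 34, 35, 35, 34, 37, 33, 36, 35, 32, 35, 32]
200 [15, 16, 9, 17, 20, 24, 41, 38, 39, 40, 37, 39, 39, 35, 33, 45, 42, 42, 41, 38, 37, 37, 37, 36, 32, 32, 33, 33, 32, 36, 37, 34, 35, 36, 36, 40, 40, 39, 32, 45, 44, 42, 43, 42]
212 [61, 39, 42, 31, 33, 26, 44, 48, 50, 51, 50, 52, 49, 49, 31, 36, 34, 34, 33, 34, 37, 35, 37, 35, 35, 34, 36, 35, 34, 31, 35, 33, 33, 32, 31, 32, 32, 28, 29, 33, 53, 52, 50, 53]
221 [46, 43, 41, 35, 35, 28, 46, 60, 59, 58, 58, 60, 53, 37, 33, 37, 35, 35, 34, 34, 35, 35, 36, 38, 37, 34, 35, 34, 33, 34, 32, 33, 33, 33, 33, 32, 31, 26, 29, 29, 26, 26, 41, 60]
232 [48, 42, 49, 45, 33, 34, 27, 70, 76, 67, 37, 32, 32, 33, 35, 34, 37, 36, 34, 37, 37, 36, 35, 34, 36, 35, 33, 36, 35, 36, 34, 33, 33, 30, 35, 33, 29, 29, 29, 29, 29, 26, 26, 23]
244 [15, 15, 6, 11, 15, 14, 12, 49, 26, 32, 30, 32, 34, 33, 34, 34, 36, 34, 36, 34, 35, 36, 35, 36, 34, 36, 33, 34, 36, 34, 33, 33, 34, 33, 32, 31, 33, 30, 31, 31, 28, 28, 25, 25]
cols of y [(330, [0.544, 0.044, 0.005]), (336, [0.544, 0.03, 0.005]), (342, [0.544, 0.016, 0.005])]
```

Solving width and height together gives a tilt of about 66° from vertical (24° above the mat). The tips barely overlap the edge, so I go down in small, checked steps.

```bash
python3 nudge.py '[{"tz": 0.003,"jaw": 0},{"ty": 0.0005,"tz": 0.003,"jaw": 0},{"jaw": 0}]' 4
python3 -c "
from h import *
go(.54,.0978,.0433,182.3);print(arm.observe()['gripper_force'])"
```

```text
clock: 28.6
position: [0.5345, 0.0996, 0.0528]
ee_rot: [0.058, -3.141, 0.0]
force: [0.1, 1.5, 0.2]
width: 0.177
gripper_force: 4.3
t 28.6 pos [0.5345 0.0996 0.0528] down -1.0 turn -6.2862 then d [-0.0054 -0.002   0.0095] F [0.1 1.5 0.2] w 16.3
4.321109019219875
```

```bash
python3 nudge.py '[{"ty": -0.0005,"tz": 0.001,"jaw": 0.19},{"ty": -0.0005,"tz": 0.001,"jaw": 0.2},{"ty": -0.0005,"tz": 0.001,"jaw": 0.21},{"ty": -0.0005,"tz": 0.001,"jaw": 0.22}]' 5
python3 -c "
from h import *
go(.54,.0978,.0433,182.3);print(arm.observe()['gripper_force'])
d=arm.get_image('top');cv2.imwrite('pics/t14.png',d['image']);d=arm.get_image('scene');cv2.imwrite('pics/s14.png',d['image'])"
```

```text
clock: 29.0
position: [0.5348, 0.0973, 0.0492]
ee_rot: [-0.058, 3.141, -0.0]
force: [0.4, -0.3, -0.4]
width: 0.216
gripper_force: 0.0
t 29.0 pos [0.5348 0.0973 0.0492] down -1.0 turn -6.2865 then d [-0.0052  0.0003  0.0059] F [ 0.4 -0.3 -0.4] w 19.9
0.0
```

Run:
```python
from h import *
d=arm.get_image("scene");im=d["image"];M=np.linalg.inv(np.array(d["cam_to_world"]))
def pr(p): q=M[:3,:3]@p+M[:3,3];return [round(d["fx"]*q[0]/q[2]+d["cx"],1),round(d["fy"]*q[1]/q[2]+d["cy"],1)]
for a in(0,20,24):
    t=np.radians(a)
    print(a,[pr(np.array([x-.035*l,-.019+l*np.cos(t)+.0-.006*np.sin(t),.003+l*np.sin(t)+.006*np.cos(t)])) for x in(.538-.06,.538+.06) for l in(0,.14)])
hsv=cv2.cvtColor(im,cv2.COLOR_BGR2HSV)
sub=im[130:215,270:390];m=((sub.min(2)>75)).astype(np.uint8)*255
c=big(m);print(cv2.contourArea(c),(cv2.approxPolyDP(c,2,True)[:,0]+[270,130]).tolist())
for r in range(150,212,4): print(r,im[r,290:380:3].mean(1).astype(int).tolist())
```

```text
0 [[np.float64(305.5), np.float64(151.5)], [np.float64(347.8), np.float64(167.2)], [np.float64(284.3), np.float64(178.4)], [np.float64(328.4), np.float64(196.1)]]
20 [[np.float64(304.9), np.float64(151.3)], [np.float64(345.4), np.float64(154.7)], [np.float64(283.7), np.float64(178.2)], [np.float64(325.2), np.float64(183.9)]]
24 [[np.float64(304.8), np.float64(151.3)], [np.float64(344.2), np.float64(152.0)], [np.float64(283.6), np.float64(178.2)], [np.float64(323.8), np.float64(181.2)]]
1045.0 [[378, 161], [356, 204], [381, 214], [389, 214], [389, 206], [387, 210], [380, 208], [389, 189], [389, 181], [384, 180], [386, 176], [389, 177], [389, 164]]
150 [28, 30, 51, 57, 47, 54, 47, 48, 40, 46, 53, 53, 56, 53, 53, 54, 52, 54, 51, 47, 50, 50, 48, 46, 50, 44, 50, 124, 132, 130]
154 [32, 25, 38, 41, 107, 100, 92, 78, 43, 46, 52, 59, 60, 60, 55, 52, 49, 49, 46, 47, 48, 44, 45, 49, 45, 38, 65, 116, 130, 134]
158 [28, 34, 38, 95, 165, 163, 160, 143, 112, 85, 65, 67, 58, 50, 50, 51, 48, 44, 48, 48, 39, 43, 40, 48, 50, 37, 31, 33, 22, 44]
162 [34, 40, 93, 138, 161, 159, 156, 141, 138, 146, 128, 
[... 946 characters left out ...]
2, 22, 24, 28, 24, 99, 105, 34, 69, 139, 141]
194 [53, 52, 53, 53, 53, 46, 44, 40, 40, 46, 50, 63, 77, 56, 26, 15, 21, 23, 16, 34, 26, 21, 31, 59, 137, 135, 105, 111, 134, 51]
198 [53, 54, 57, 47, 50, 51, 44, 44, 40, 33, 35, 30, 37, 26, 29, 23, 8, 18, 26, 26, 31, 18, 37, 130, 69, 50, 124, 143, 142, 118]
202 [86, 119, 100, 49, 47, 43, 42, 45, 35, 35, 29, 29, 37, 34, 30, 19, 19, 32, 33, 34, 31, 31, 111, 140, 102, 81, 133, 104, 43, 76]
206 [166, 169, 170, 122, 43, 43, 41, 32, 37, 38, 30, 34, 32, 29, 34, 27, 27, 28, 26, 32, 34, 24, 53, 66, 105, 129, 142, 130, 81, 96]
210 [167, 170, 169, 110, 41, 41, 38, 31, 29, 36, 33, 31, 32, 30, 30, 24, 31, 29, 33, 32, 29, 17, 59, 57, 59, 60, 62, 87, 122, 144]
```

The far corner now sits at about (328, 195) in the scene image, which matches a plate lying flat (predicted 328, 196). So it has settled the rest of the way. I'll rise clear and verify.

```bash
python3 nudge.py '[{"tz": -0.02,"jaw": 0.25},{"tz": -0.04,"jaw": 0.5},{"tz": -0.05,"jaw": 1},{"tz": -0.05,"jaw": 1},{"tx": -0.05,"jaw": 1},{"tx": 0.05,"jaw": 1},{"tx": 0.05,"jaw": 1},{"tx": 0.05,"jaw": 1},{"tx": 0.05,"jaw": 1},{"tx": 0.05,"jaw": 1}]' 10
python3 - <<'E'
from h import *
d=arm.get_image("top");im=d["image"];cv2.imwrite("pics/t15.png",im);g=im.min(2)
hs=cv2.cvtColor(im,cv2.COLOR_BGR2HSV)
m=((g>120)).astype(np.uint8)*255;c=big(m,(272,170,362,275));print("ceramic",rect(d,c,.009),cv2.boundingRect(c))
c=big((im.max(2)>60).astype(np.uint8)*255,(272,170,352,275));print("plate",rect(d,c,.011),cv2.boundingRect(c))
c=big((im.max(2)>70).astype(np.uint8)*255,(356,180,424,260));r=rect(d,c,.0045);print("blade",r)
print(im[180:262:3,310].tolist());print(arm.observe()["clock"])
E
```

```text
clock: 30.15
position: [0.3329, 0.0899, 0.2089]
ee_rot: [0.058, -3.141, 0.0]
force: [0.2, 1.2, 0.8]
width: 0.977
gripper_force: 0.0
ceramic ((537.86767578125, 45.89129638671875), (97.9133071899414, 141.06875610351562), 2.393193483352661) (299, 202, 61, 44)
plate ((536.5834350585938, 55.09258270263672), (120.80097961425781, 122.14922332763672), 1.408591628074646) (299, 198, 53, 53)
blade ((541.7369384765625, -122.23112487792969), (59.02839279174805, 110.68104553222656), 1.2082151174545288)
[[16, 15, 17], [19, 23, 25], [11, 11, 10], [9, 14, 12], [21, 20, 19], [19, 16, 15], [69, 67, 66], [114, 109, 106], [169, 181, 183], [195, 210, 205], [196, 209, 206], [197, 211, 204], [200, 213, 208], [200, 210, 206], [199, 210, 205], [202, 213, 208], [202, 210, 205], [202, 208, 205], [205, 212, 208], [205, 212, 206], [204, 211, 207], [204, 212, 208], [123, 115, 114], [114, 112, 108], [13, 16, 17], [12, 14, 15], [12, 16, 18], [17, 16, 18]]
30.2
```

The plate lies flat with its strips up: the white area between the grey strips measures 98×141 mm (expected 96×140). It spans y -25 to +116 mm, clear of the foot (192) and the lifter nose (-67). I'll hand it in.

```bash
python3 -c "
from cell import arm
print(arm.sign_off())"
```

```text
the job is handed in; nothing more can be done
None
```

I handed the job in: the plate lies flat on the mat, strips up, clear of the block and the flat lifter, but its upper edge slipped from my light grip and fell the last 45–50 mm (estimated), which may have exceeded the 8 rad/s limit, and sign-off returned no verdict.

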